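Hang up the dust cover and hold the prism cell in the beam

TASK

Lift the grey dust cover off the glass cell by its handle and hang it level by the handle across both prongs of the hook stand, letting go of it there. Then take the cell by its two wide frosted faces only, never touching the narrow clear faces with the fingers, and hold it upright in the gap of the beam gauge, centred between the two lenses and level with them, clear faces towards the lenses; finish while still holding it there in mid-air. Leave the solder spool, the bottle and the screwdriver where they are.

Things in the scene. Friction and masses are not known exactly. Their poses are not given: they have to be found in the camera images.
- cover_handle (a point): Centre of the straight top bar of the dust cover's handle. The bar is flat steel, 10 mm thick (local x), 14 mm high, 106 mm long along the local y axis, on an upright at each end, 86 mm free between them; its centre is 56 mm above the cover's flat top and 122 mm above the cover's lower rim. Local z up.
- cover: Grey-painted dust cover: a bottomless box 76 mm (x) by 110 mm (y) by 66 mm high, walls 3 mm, with the arched handle on top; about 0.18 kg. Origin at the centre of its lower rim, z up. At the start it stands on the nest plate (rim 10 mm above the bench) and encloses the cell.
- hook_seat (a point): Hanging place: midway between the two prongs, level with their upper surface (204 mm above the bench), mid of their 24 mm level part. The handle bar is to lie across both prongs here, its centre 7 mm above this point. Local -x is the way the prongs point, y from prong to prong, z up.
- hookstand: Fixed steel stand, origin on the bench below hook_seat. Two round prongs 8 mm thick, 52 mm apart (centres; fingers fit between), point to local -x; their tips, 26 mm before the seat, turn up 12 mm. Cross bar 75 mm behind the seat (+x), on a post; foot 100 x 120 x 12 mm. Bring the bar in from the -x side, over the tips, the cover's flat top staying below the prongs.
- cell_mid (a point): Centre of the glass cell, half-way up (30 mm above its underside). At the start 34 mm above the bench.
- cell: Upright glass cell, 22 mm (x) by 36 mm (y) by 60 mm high, about 70 g. The two wide faces, at local x = +-11 mm, are frosted white: grip there, closing along local x, 22 mm wide. Origin at the centre of the underside; z up. At the start it stands 6 mm deep in a close pocket of the nest plate, under the cover, its axes parallel to the nest's; lift it straight up.
- clear_faces: The two narrow clear windows of the cell, 18 mm wide, at local y = +-18 mm. Fingers must not touch them. Origin and axes as the cell.
- nest: Fixed aluminium plate 100 x 130 x 10 mm with the pocket in its middle. Origin at the centre of its underside on the bench, z up.
- beam (a point): Middle of the light path of the beam gauge, 100 mm above the bench. Local y is the beam's direction (from lens to lens), z up. The cell's centre is to be held here with the cell's local y along the beam (either way round).
- gauge: Fixed beam gauge, origin at the centre of its underside, axes as beam. Dark base 90 x 190 x 15 mm; two grey heads, 44 mm (x) by 36 mm (y), rise to 125 mm above the bench at local y = +-73 mm, each with a round lens facing the other; 102 mm free between the lenses. Open on both x sides and above.
- spool: Bystander: aluminium solder spool, 56 mm wide, 40 mm high, origin under its centre.
- flux: Bystander: white bottle, 48 mm wide, 110 mm high, origin under its centre.
- driver: Bystander: screwdriver 160 mm long lying on the bench, origin near its middle.
Things that resemble listed ones, but are neither listed nor needed, are in the scene too. What is shaped like the hookstand but blue, pink or turquoise is not meant.

How it is judged:
By the outcome, as a careful person would: the job done as asked, in the order asked, and still so for the second after the job is handed in, while the arm keeps its last pose, push and grip.
It also fails if it takes over 72 s, if anything falls off the work surface, if the arm or the gripper's body presses on something with over 40 N, if the wrist force passes 120 N, or if a joint passes its speed limit or range.

ROBOT

A 7-joint arm with a two-finger parallel gripper is mounted at the origin on the work surface. World frame = base frame: x ahead of the robot, y to its left, z up, the work surface at z = 0. Lengths are in m, angles in rad, forces in N, time in s.
With the tool pointing down it reaches from about 0.375 to 0.925 m from the base axis. Payload 3.1 kg.
Tool frame: the origin (TCP) lies at the very end of the fingers, on their centre line; the grasp point (between the pads) lies 19 mm behind it; z points along the fingers, y is the line along which they close (so a half turn about z gives the same grasp; the last joint's range is limited). The gripper opens to 85 mm and grips with 20 to 120 N. Pads are 22 mm wide; open, the fingers measure 114 mm over their backs; the gripper's body (76 mm by 85 mm) begins 54 mm behind the grasp point. The pads swing forward as they close: fully open they stand 13 mm farther back than shut.
Start: joints at [1.187, 0.383, 0.044, 1.598, -0.018, 1.161, -0.05], TCP at [0.183, -0.624, 0.231] pointing down, gripper open.
Joint ranges: [-2.61, 2.61], [-0.41, 2.15], [-1.48, 1.57], [0, 2.5], [-1.57, 4.71], [0.05, 1.97], [-2.85, 2.85]. Speed limits (rad/s): [2.79, 2.79, 3.14, 3.14, 3.14, 3.14, 3.14].

INTERFACE

Orientations are given as a rotation vector (axis times angle).
In Python, from cell import ctrl, move_gripper, solver, eyes, job_done gives the robot as it stands. Calls block until the motion is done:
- ctrl.move_to(position, orientation): joint-space move of the TCP to a pose.
- ctrl.servo_line(position, attitude=None, rate=0.15): straight line of the TCP; attitude=None keeps the orientation; rate is the mean speed in m/s.
- ctrl.set_joints(angles): joint-space move.
- move_gripper(opening, f_grip=None): finger opening in m; f_grip is the grip in N (None keeps the last); returns when the fingers have stopped.
- ctrl.sleep(seconds).
- solver.ik(position, orientation): joint angles nearest the present ones, or None.
- ctrl.observe(): the state.
- eyes.grab_frame(name): name is "side" or "top"; returns the picture (480x640x3 uint8, red, green, blue); there is no depth.
- eyes.camera_model(name): a dict with "fov_y" (degrees; the focal length in pixels is half the picture's height over the tangent of half this angle, whatever the lens; pixels are square), "cx", "cy" (the principal point, pixels), "camera_from_world" (4x4, takes a point from world to camera coordinates). Camera axes: x right, y down, z forward; pixel columns grow to the right and rows downward; lengths in m; the calibration is good to about 2 mm. A picture is of the moment at which its call begins. camera_model takes no time and is no camera call.
A pose or a line that the arm cannot do raises ctrl.Unreachable and nothing moves.
- job_done(): hands the job in; it is judged then, once.
The state is a dict: "time_s": time; "joint_pos": joint angles; "qvel": joint speeds; "tau": joint torques, N m; "tcp_pos": TCP position; "orientation": TCP orientation; "wrist_force": force on the tool from outside, world axes, zero at the start; "wrist_torque": the same for the moment, N m; "grip_width": finger opening in m; "finger_force": force on a finger pad.
Only numpy, scipy, OpenCV 4.12 (cv2) and the standard library are available. Lean on these libraries where they do the work, as an engineer would, in place of code of your own. Each camera call takes 0.05 s, during which the arm holds its last target. There are 200 camera calls.

## Working session

There is one attempt and no reset: what is moved stays moved. The work goes in short steps, each a Python script; the robot and the scene stay as the last script left them, time stands still between calls to the robot, and variables do not carry over. Pictures are saved under pics/ and viewed, at most 10 in all, crops included, and the job is handed in when it is done.

```bash
ls; mkdir -p pics; python3 - <<'E'
from cell import ctrl,eyes
import cv2
for n in("side","top"):
    im=eyes.grab_frame(n); cv2.imwrite(f"pics/{n}0.png",im[:,:,::-1]); m=eyes.camera_model(n); print(n,m)
s=ctrl.observe();print(s['time_s'],s['tcp_pos'],s['orientation'],s['grip_width'])
E
```

```text
pics
side {'fov_y': 44.60558516681805, 'cx': 320.5336229626824, 'cy': 237.26664328204703, 'camera_from_world': array([[ 0.99270219, -0.11838661,  0.02295595, -0.49843679],
       [-0.04719783, -0.55659972, -0.82943904,  0.14743122],
       [ 0.11097175,  0.82230248, -0.55812535,  1.16534143],
       [ 0.        ,  0.        ,  0.        ,  1.        ]])}
top {'fov_y': 47.9571423259831, 'cx': 319.85508523235467, 'cy': 246.32163550395026, 'camera_from_world': array([[-0.01197705, -0.99988268,  0.00954852,  0.02296207],
       [-0.99776887,  0.01132341, -0.06579556,  0.48981267],
       [ 0.06567972, -0.01031525, -0.99778744,  1.20858899],
       [ 0.        ,  0.        ,  0.        ,  1.        ]])}
0.1 [ 0.18300903 -0.62279693  0.22999631] [-3.10717907e+00 -4.47240832e-01  7.30307199e-04] 0.08515743448893658
```

View pics/top0.png

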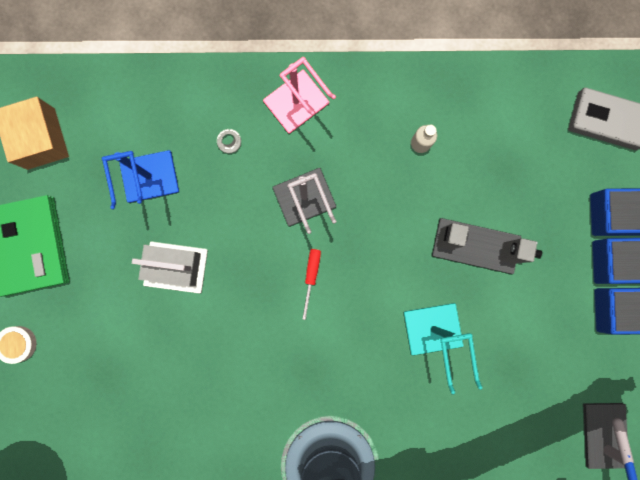

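View pics/side0.png

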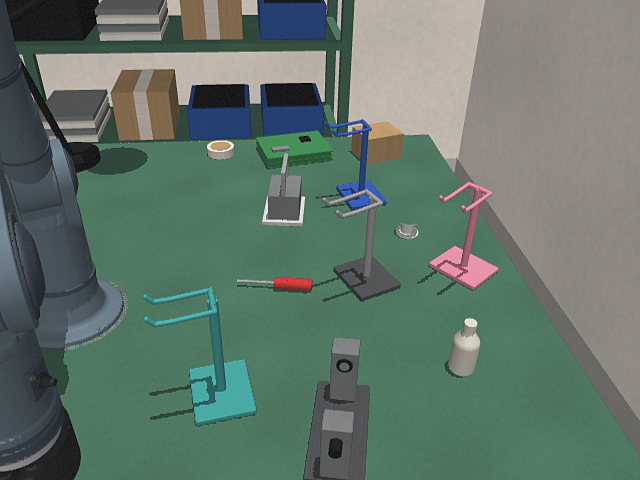

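Candidates: hook stands in the top view are grey (305,197), blue (150,177), pink (297,99) and turquoise (434,330); I take the grey one. The cover is at (172,267), not the green board at (30,245). The gauge is at (484,246), not the grey box at (610,118).

```bash
cat > h.py <<'E'
import numpy as np, cv2
from cell import eyes
from scipy.spatial.transform import Rotation as R
def ray(n,p):
    m=eyes.camera_model(n);T=m['camera_from_world'];f=240/np.tan(np.radians(m['fov_y']/2))
    p=np.atleast_2d(p).astype(float)
    d=np.c_[(p[:,0]-m['cx'])/f,(p[:,1]-m['cy'])/f,np.ones(len(p))]@T[:3,:3]
    return -T[:3,:3].T@T[:3,3],d
def plane(n,p,z):
    o,d=ray(n,p);return (o+d*((z-o[2])/d[:,2])[:,None])
def proj(n,P):
    m=eyes.camera_model(n);T=m['camera_from_world'];f=240/np.tan(np.radians(m['fov_y']/2))
    c=np.atleast_2d(P)@T[:3,:3].T+T[:3,3];return c[:,:2]/c[:,2:]*f+[m['cx'],m['cy']]
def mask(im,roi,lo,hi,smax=50):
    x0,y0,x1,y1=roi;hsv=cv2.cvtColor(im,cv2.COLOR_RGB2HSV)
    m=((hsv[...,1]<smax)&(hsv[...,2]>=lo)&(hsv[...,2]<=hi)).astype(np.uint8)
    o=np.zeros_like(m);o[y0:y1,x0:x1]=m[y0:y1,x0:x1];return o
def big(m):
    n,l,s,c=cv2.connectedComponentsWithStats(m);i=1+np.argmax(s[1:,4]);return (l==i).astype(np.uint8)
def rect(n,m,z):
    ys,xs=np.nonzero(m);P=plane(n,np.c_[xs,ys],z)[:,:2]
    c,s,a=cv2.minAreaRect((P*1000).astype(np.float32));return np.round(c,1),np.round(s,1),round(a,1)
E
python3 - <<'E'
from h import *
im=cv2.imread('pics/top0.png')[:,:,::-1].copy()
crops=[(125,230,215,300),(265,160,345,240),(425,210,550,280)]
W=[cv2.resize(im[y0:y1,x0:x1],None,fx=4,fy=4,interpolation=cv2.INTER_CUBIC) for x0,y0,x1,y1 in crops]
out=np.zeros((600,800,3),np.uint8);out[:280,:360]=W[0];out[:320,400:720]=W[1];out[320:600,:500]=W[2]
cv2.imwrite('pics/crop.png',out[:,:,::-1])
for p in[(150,275),(160,265),(196,252),(196,267),(146,289),(280,195),(297,186),(325,205),(485,245),(457,235),(527,250),(541,254)]:print(p,im[p[1],p[0]],end=' ')
print()
m=big(mask(im,(120,230,220,305),0,255,70));print('nest',rect('top',m,.01))
m=big(mask(im,(265,160,345,245),0,255,70));print('stand',rect('top',m,.012))
m=big(mask(im,(265,160,345,245),0,95,90));print('foot',rect('top',m,.012),m.sum())
m=big(mask(im,(425,205,560,290),0,95,90));print('gauge',rect('top',m,.015))
E
```

```text
(150, 275) [189 185 177] (160, 265) [240 231 231] (196, 252) [112 111 104] (196, 267) [54 54 52] (146, 289) [ 93 157 116] (280, 195) [114 114 112] (297, 186) [114 114 112] (325, 205) [186 173 170] (485, 245) [109 108 108] (457, 235) [187 185 176] (527, 250) [182 181 171] (541, 254) [45 55 48] 
nest (array([449.7, 362.9]), array([168.2, 103.9]), 81.6)
stand (array([589.9,  46.3]), array([133.1, 119.3]), 21.8)
foot (array([598.5,  39.3]), array([79.7, 48.4]), 21.9) 285
gauge (array([ 486.2, -335.7]), array([185.3,  87.3]), 76.7)
```

View pics/crop.png

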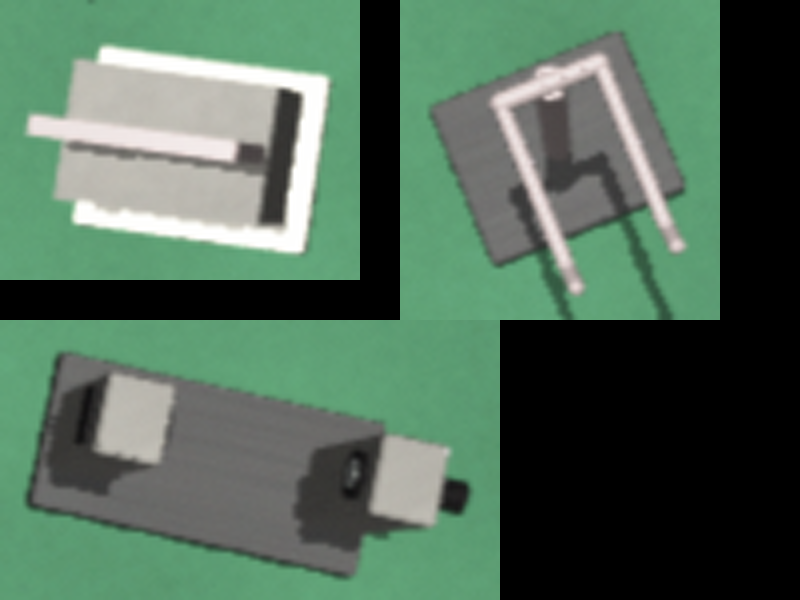

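The crop shows the light-steel hook stand on its dark foot with prongs pointing down-right, the cover on the white nest, and the gauge with both heads. I now turn these corners into metric poses.

```bash
python3 - <<'E'
from h import *
np.set_printoptions(precision=1,suppress=True)
im=cv2.imread('pics/top0.png')[:,:,::-1].copy()
A=np.array
def c(pts,ox,oy,Y0=0,X0=0): return (A(pts,float)-[X0,Y0])/4+[ox-.5,oy-.5]+.0
def show(n,P):
    P=P[:,:2]*1000;print(n,P.tolist() and P.round(1).tolist(),'mean',P.mean(0));
    d=np.diff(np.r_[P,P[:1]],axis=0);print('  len',np.hypot(*d.T),'ang',np.degrees(np.arctan2(d[:,1],d[:,0])))
show('nest',plane('top',c([(100,46),(329,76),(303,253),(74,222)],125,230),.01))
show('bar',plane('top',c([(28,125),(238,152)],125,230),.139))
show('covertop',plane('top',c([(77,59),(280,85),(262,225),(54,198)],125,230),.076))
show('foot',plane('top',c([(430,106),(620,32),(684,188),(498,263)],265,160,0,400),.012))
show('prong',plane('top',c([(500,104),(602,60),(677,245),(575,288)],265,160,0,400),.202))
show('gbase',plane('top',c([(62,353),(30,503),(355,576)],425,210,320),.015))
show('gh',np.r_[plane('top',c([(143,419),(409.5,480)],425,210,320),.125)])
m=mask(im,(425,205,560,290),150,255)
n,l,s,ce=cv2.connectedComponentsWithStats(m)
for i in range(1,n):
    if s[i,4]>50: print('head',rect('top',(l==i).astype(np.uint8),.125))
# side view: project back predictions
E
```

```text
nest [[507.0, 404.6], [488.4, 274.6], [388.2, 289.1], [407.3, 418.4]] mean [447.7 346.7]
  len [131.3 101.2 130.7 100.6] ang [-98.1 171.8  81.6  -7.9]
bar [[456.9, 401.4], [442.0, 294.9]] mean [449.5 348.2]
  len [107.5 107.5] ang [-98.  82.]
covertop [[494.9, 396.8], [479.6, 287.8], [404.6, 297.1], [420.4, 408.4]] mean [449.9 347.5]
  len [110.1  75.6 112.3  75.4] ang [-98.  172.9  81.9  -8.8]
foot [[630.1, 125.2], [671.9, 15.8], [581.2, -19.7], [539.3, 87.0]] mean [605.6  52.1]
  len [117.1  97.4 114.7  98.5] ang [ -69.1 -158.6  111.5   22.8]
prong [[596.6, 76.6], [617.6, 26.9], [527.0, -8.2], [506.7, 41.2]] mean [562.   34.1]
  len [53.9 97.2 53.4 96.6] ang [ -67.  -158.8  112.3   21.5]
gbase [[552.4, -258.0], [466.9, -237.5], [423.3, -421.3]] mean [ 480.8 -305.6]
  len [ 87.9 189.  208.2] ang [ 166.5 -103.3   51.7]
gh [[504.7, -273.3], [471.4, -410.9]] mean [ 488.  -342.1]
  len [141.6 141.6] ang [-103.6   76.4]
head (array([ 505. , -269.4]), array([32.6, 41.1]), 77.0)
head (array([ 471.7, -411.5]), array([33.7, 42. ]), 74.6)
```

```bash
cat >> h.py <<'E'
def down(th):  # tool down, closing line at angle th (deg)
    return (R.from_euler('z',th+90,degrees=True)*R.from_euler('x',180,degrees=True)).as_rotvec()
E
python3 - <<'E'
from h import *
from cell import solver,ctrl,move_gripper
for k in(0,180):
  for n,p,t in[('cov',(.449,.3475,.113),-8.1),('covhi',(.449,.3475,.3),-8.1),('pre',(.431,-.017,.216),21.4),('seat',(.5387,.0252,.192),21.4),('cell',(.449,.3475,.023),-8.1),('beam',(.488,-.341,.089),-13.5),('beamhi',(.488,-.341,.3),-13.5)]:
    q=solver.ik(p,down(t+k));print(k,n,None if q is None else np.round(q,2))
E
```

```text
0 cov [ 0.11  0.62 -1.07  1.86  0.63  1.05 -1.36]
0 covhi [ 0.13  0.33 -1.03  1.68  0.29  1.3  -1.11]
0 pre [ 0.67  0.01 -0.72  2.08  0.01  1.05  0.32]
0 seat [ 0.53  0.3  -0.75  1.87  0.23  1.05  0.06]
0 cell [-0.16  0.62 -0.69  1.9   0.53  0.81 -1.29]
0 beam [ 0.79  0.46 -0.3   1.83  0.18  0.88  0.17]
0 beamhi [ 0.8   0.25 -0.31  1.64  0.08  1.27  0.24]
180 cov [ 0.21  0.75 -1.25  1.85  0.79  1.14  1.68]
180 covhi [ 0.25  0.42 -1.24  1.68  0.41  1.34  1.94]
180 pre [ 0.53  0.   -0.57  2.09  0.    1.05 -2.82]
180 seat [-1.18  0.6   1.39  1.94 -0.65  1.16 -2.3 ]
180 cell [ 0.2   0.98 -1.25  1.89  1.05  1.14  1.53]
180 beam [ 0.39  0.45  0.18  1.85 -0.1   0.85 -2.75]
180 beamhi [ 0.48  0.23  0.07  1.66 -0.02  1.26 -2.82]
```

```bash
python3 - <<'E'
from h import *
from cell import solver,ctrl,move_gripper
o=down(-8.1)
ctrl.servo_line((.183,-.623,.33),rate=.2)
ctrl.move_to((.449,.3475,.32),o)
move_gripper(.05,40)
ctrl.servo_line((.449,.3475,.19),rate=.15)
s=ctrl.observe();print(s['time_s'],s['tcp_pos'],s['wrist_force'])
for n in('side','top'):cv2.imwrite(f'pics/{n}1.png',eyes.grab_frame(n)[:,:,::-1])
a=cv2.imread('pics/side1.png')[110:260,200:400];b=cv2.imread('pics/top1.png')[190:340,80:280]
cv2.imwrite('pics/m1.png',np.hstack([cv2.resize(a,None,fx=2,fy=2),cv2.resize(b,None,fx=2,fy=2)]))
E
```

```text
5.7083 [0.44954563 0.34830266 0.19109253] [ 0.6887695   0.13119558 -0.4218663 ]
```

View pics/m1.png

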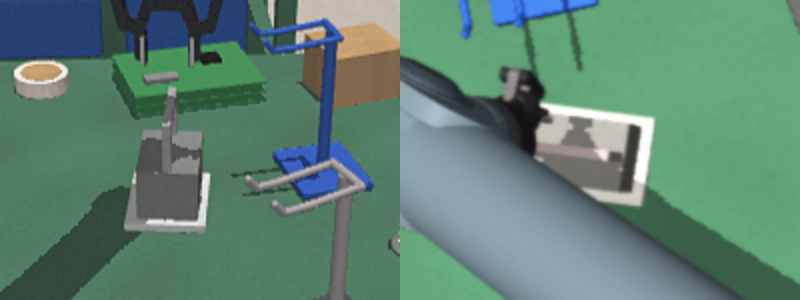

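The side view shows the fingers straddling the handle bar (bar at ~(172,130) in the crop, fingers at 142 and 190), so I grasp.

```bash
python3 - <<'E'
from h import *
from cell import solver,ctrl,move_gripper
o=down(-8.1)
def pr(t):
    s=ctrl.observe();print(t,round(s['time_s'],1),s['tcp_pos'].round(4),np.round(s['wrist_force'],1),np.round(s['wrist_torque'],2),round(s['grip_width'],4),s['finger_force'])
ctrl.servo_line((.449,.3475,.113),rate=.1);pr('down')
move_gripper(0.0,40);pr('grip')
ctrl.servo_line((.449,.3475,.123),rate=.05);pr('up10')
ctrl.servo_line((.449,.3475,.24),rate=.12);pr('up')
for n in('side','top'):cv2.imwrite(f'pics/{n}2.png',eyes.grab_frame(n)[:,:,::-1])
a=cv2.imread('pics/side2.png')[60:260,200:400];b=cv2.imread('pics/top2.png')[190:390,80:280]
cv2.imwrite('pics/m2.png',np.hstack([cv2.resize(a,None,fx=2,fy=2),cv2.resize(b,None,fx=2,fy=2)]))
E
```

```text
down 6.7 [0.4493 0.3481 0.1135] [-0.4 -0.1  0.8] [-0.02  0.    0.  ] 0.0501 0.0
grip 7.2 [0.4496 0.3476 0.1135] [ 0.5 -0.1  1.4] [ 0.02 -0.06  0.  ] 0.0093 40.85883378982544
up10 7.5 [0.4489 0.3476 0.1233] [ 0.  -0.5 -2.6] [-0.04 -0.06 -0.02] 0.009 40.43064773082733
up 8.6 [0.4485 0.3468 0.239 ] [ 0.2 -0.6 -2.4] [-0.   -0.01 -0.02] 0.0094 40.42265295982361
```

View pics/m2.png

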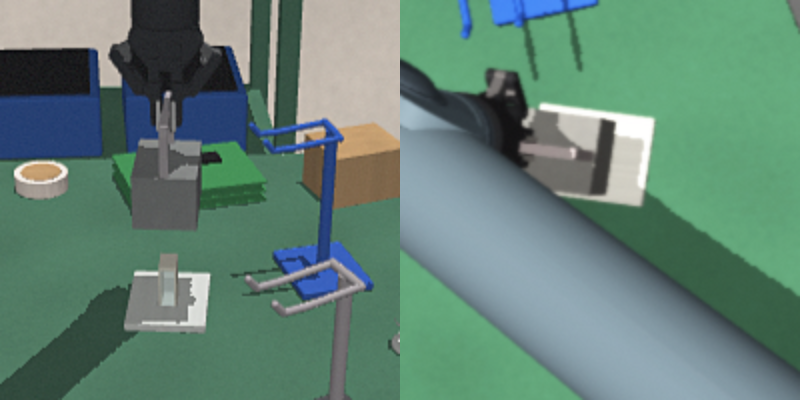

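The cover is clear and level, and the cell still stands in its pocket at crop (168,280). Now I carry the cover to the stand.

```bash
python3 - <<'E'
from h import *
from cell import solver,ctrl,move_gripper
def pr(t):
    s=ctrl.observe();print(t,round(s['time_s'],1),s['tcp_pos'].round(4),np.round(s['wrist_force'],1),np.round(s['wrist_torque'],2),round(s['grip_width'],4))
ctrl.servo_line((.43,.30,.216),rate=.15)
o=down(21.4)
ctrl.servo_line((.40,-.029,.216),o,rate=.18);pr('pre')
cv2.imwrite('pics/top3.png',eyes.grab_frame('top')[:,:,::-1])
ctrl.servo_line((.5387,.0252,.216),o,rate=.08);pr('over')
for n in('side','top'):cv2.imwrite(f'pics/{n}4.png',eyes.grab_frame(n)[:,:,::-1])
a=cv2.imread('pics/side4.png')[130:330,280:480];b=cv2.imread('pics/top4.png')[130:330,220:420]
cv2.imwrite('pics/m4.png',np.hstack([cv2.resize(a,None,fx=2,fy=2),cv2.resize(b,None,fx=2,fy=2)]))
E
```

```text
pre 11.2 [ 0.4002 -0.0282  0.2161] [ 1.   0.2 -2. ] [ 0.02 -0.01 -0.03] 0.009
over 13.3 [0.5384 0.0249 0.216 ] [ 0.  -0.4 -2.2] [ 0.03 -0.01  0.01] 0.0092
```

View pics/m4.png

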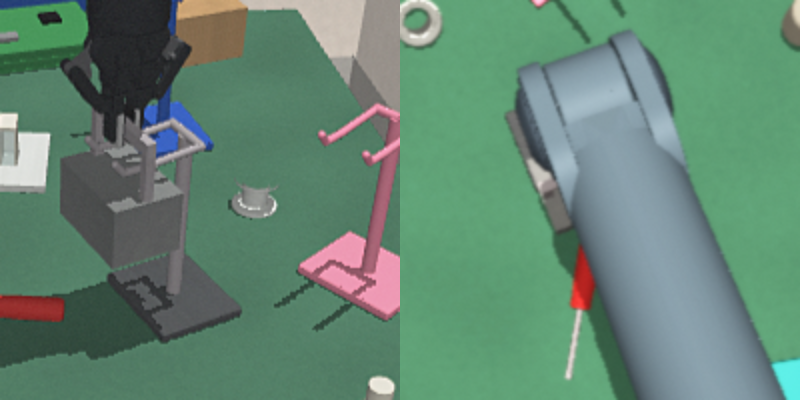

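The side view shows the cover top under the prongs and the bar across them, so I lower until it makes contact.

```bash
python3 - <<'E'
from h import *
from cell import solver,ctrl,move_gripper
def pr(t):
    s=ctrl.observe();print(t,round(s['time_s'],1),s['tcp_pos'].round(4),np.round(s['wrist_force'],1),np.round(s['wrist_torque'],2),round(s['grip_width'],4));return s
ctrl.servo_line((.5387,.0252,.197),rate=.06);pr('a')
for z in np.arange(.195,.186,-.0015):
    ctrl.servo_line((.5387,.0252,z),rate=.03)
    s=pr('d')
    if s['wrist_force'][2]>1.5:break
move_gripper(.03);pr('open')
ctrl.sleep(.3)
ctrl.servo_line((.5387,.0252,.25),rate=.08);pr('up')
ctrl.servo_line((.5387,.0252,.33),rate=.2)
ctrl.move_to((.449,.3475,.33),down(-8.1));pr('x')
for n in('side','top'):cv2.imwrite(f'pics/{n}5.png',eyes.grab_frame(n)[:,:,::-1])
a=cv2.imread('pics/side5.png')[130:330,280:480];b=cv2.imread('pics/top5.png')[130:330,220:420]
cv2.imwrite('pics/m5.png',np.hstack([cv2.resize(a,None,fx=2,fy=2),cv2.resize(b,None,fx=2,fy=2)]))
E
```

```text
a 13.9 [0.5382 0.0252 0.1962] [ 0.6  1.1 -2.7] [ 0.03 -0.05 -0.02] 0.0095
d 14.1 [0.5388 0.0252 0.1951] [-0.2 -0.1 -2.5] [-0.04  0.01  0.04] 0.0091
d 14.4 [0.5387 0.0252 0.1935] [ 0.2  0.6 -1.7] [-0.04  0.05  0.01] 0.0093
d 14.6 [0.5391 0.0253 0.1923] [ 0.4 -0.2  0.1] [ 0.02 -0.08  0.01] 0.0093
d 14.9 [0.5391 0.0252 0.1921] [-2.7 -1.8  6.9] [-0.12  0.64 -0.05] 0.0093
open 15.2 [0.5386 0.0252 0.1903] [-0.4 -0.1  0.9] [ 0.02 -0.03  0.02] 0.0298
up 16.4 [0.5383 0.025  0.2496] [ 0.3 -0.5  0.2] [ 0.03 -0.04  0.  ] 0.0302
x 18.2 [0.4498 0.3459 0.3288] [-0.6  0.7  0.3] [ 0.03 -0.02  0.02] 0.0294
```

View pics/m5.png

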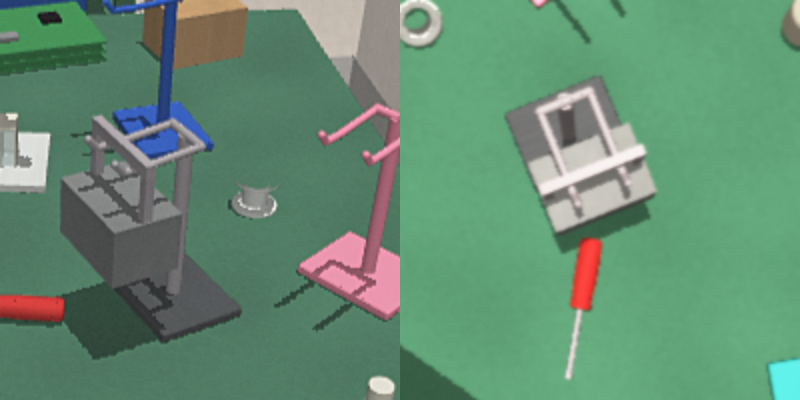

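The cover hangs level across both prongs, with the bar at crop (593,172) in the top view. Now I check the predicted cell position in the side view.

```bash
python3 - <<'E'
from h import *
im=cv2.imread('pics/side5.png')
rz=R.from_euler('z',-8.1,degrees=True).as_matrix();c=np.array([.4487,.3473,0])
k=8;x0,y0=255,170
v=cv2.resize(im[y0:y0+70,x0:x0+70],None,fx=k,fy=k,interpolation=cv2.INTER_NEAREST)
for sx in(-1,1):
  for sy in(-1,1):
    for z in(.010,.064):
      p=proj('side',c+rz@np.array([sx*.011,sy*.018,z]))[0]
      cv2.circle(v,tuple(int(q) for q in (p+.5-[x0,y0])*k),3,(0,0,255),-1)
    p=proj('side',c+rz@np.array([sx*.05,sy*.065,.01]))[0]
    cv2.circle(v,tuple(int(q) for q in (p+.5-[x0,y0])*k),3,(255,0,0),-1)
cv2.imwrite('pics/c5.png',v)
E
```

```text
(no output)
```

View pics/c5.png

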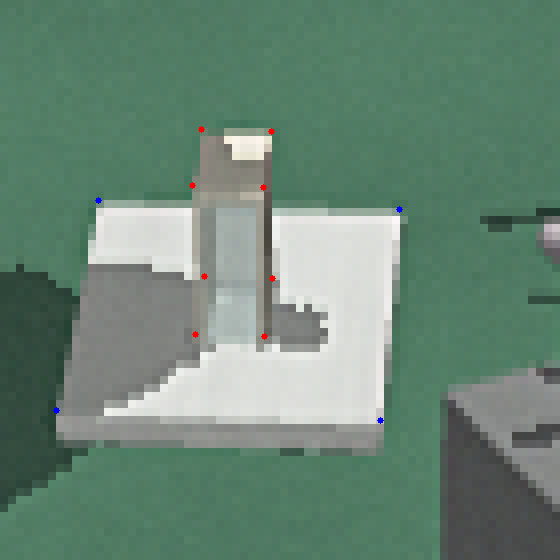

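The predicted corners agree with the cell and nest to about 1 px, so I grasp the cell.

```bash
python3 - <<'E'
from h import *
from cell import solver,ctrl,move_gripper
def pr(t):
    s=ctrl.observe();print(t,round(s['time_s'],1),s['tcp_pos'].round(4),np.round(s['wrist_force'],1),np.round(s['wrist_torque'],2),round(s['grip_width'],4),round(s['finger_force'],1));return s
x,y=.4488,.3468;o=down(-8.1)
move_gripper(.048)
ctrl.servo_line((x,y,.10),o,rate=.15)
ctrl.servo_line((x,y,.024),o,rate=.08);pr('down')
move_gripper(0.0,30);s=pr('grip')
ctrl.servo_line((x,y,.034),rate=.04);pr('up10')
ctrl.servo_line((x,y,.33),rate=.15);pr('up')
for n in('side','top'):cv2.imwrite(f'pics/{n}6.png',eyes.grab_frame(n)[:,:,::-1])
o=down(-13.5)
ctrl.move_to((.43,0,.34),o);ctrl.move_to((.488,-.341,.32),o);pr('beamhi')
ctrl.servo_line((.488,-.341,.17),rate=.12)
ctrl.servo_line((.488,-.341,.090),rate=.06);pr('beam')
for n in('side','top'):cv2.imwrite(f'pics/{n}7.png',eyes.grab_frame(n)[:,:,::-1])
a=cv2.imread('pics/side7.png')[280:480,240:440];b=cv2.imread('pics/top7.png')[150:350,380:580]
cv2.imwrite('pics/m7.png',np.hstack([cv2.resize(a,None,fx=2,fy=2),cv2.resize(b,None,fx=2,fy=2)]))
E
```

```text
down 21.4 [0.4492 0.3473 0.0246] [-0.4 -0.3  0.5] [ 0.03 -0.05 -0.01] 0.048 0.0
grip 21.8 [0.4493 0.3472 0.0247] [0.4 0.3 1.9] [ 0.   -0.03  0.01] 0.0216 31.0
up10 22.2 [0.4489 0.3468 0.0343] [-0.7  0.3 -1.1] [-0.04 -0.01 -0.04] 0.0218 30.7
up 24.3 [0.4485 0.3464 0.3291] [ 0.2  0.2 -0.8] [-0.02  0.03 -0.01] 0.0216 30.7
beamhi 27.0 [ 0.4894 -0.3383  0.3207] [ 0.6 -0.5 -0.1] [ 0.05 -0.02 -0.02] 0.0216 30.7
beam 29.9 [ 0.4884 -0.3412  0.0905] [ 0.5 -0.4 -0.4] [-0.02  0.01 -0.  ] 0.022 30.7
```

View pics/m7.png

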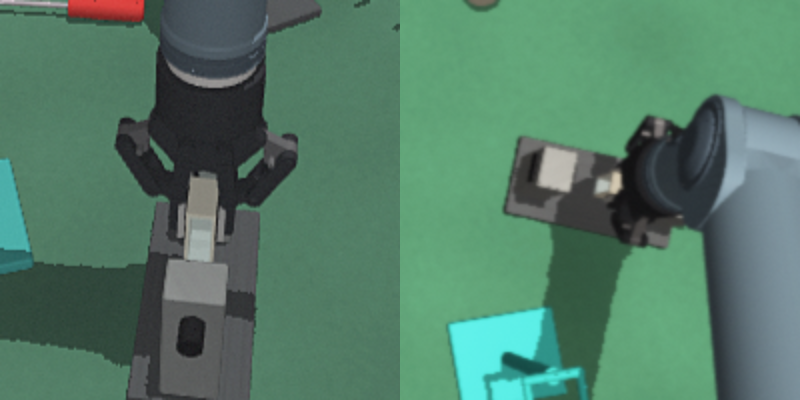

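The cell is between the heads. I overlay the predicted cell corners and the lens axis to verify height and centring.

```bash
python3 - <<'E'
from h import *
rz=R.from_euler('z',-13.5,degrees=True).as_matrix();c=np.array([.488,-.341,.1])
out=[]
for n,x0,y0 in(('side',310,350),('top',440,210)):
  im=cv2.imread(f'pics/{n}7.png');k=5;w=80
  v=cv2.resize(im[y0:y0+100,x0:x0+w],None,fx=k,fy=k,interpolation=cv2.INTER_NEAREST)
  def dot(P,col):
    p=proj(n,c+rz@np.array(P))[0];cv2.circle(v,tuple(int(q) for q in (p+.5-[x0,y0])*k),3,col,-1)
  for sx in(-1,1):
    for sy in(-1,1):
      for sz in(-1,1): dot([sx*.011,sy*.018,sz*.03],(0,0,255))
      for yy in(-.073,.073): dot([sx*.022,yy+sy*.018,.025],(255,0,0))
  out.append(v)
cv2.imwrite('pics/c7.png',np.hstack(out))
E
```

```text
(no output)
```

View pics/c7.png

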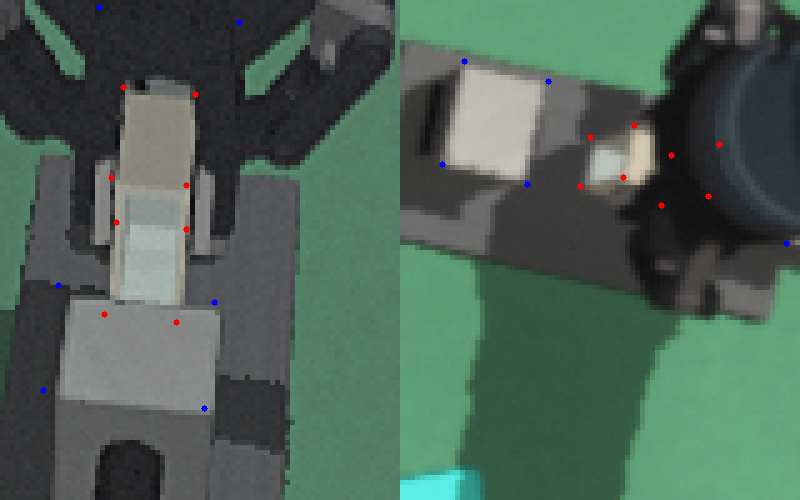

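Head and cell agree with prediction up to a common calibration offset. The cell's yaw looks perhaps 2–3° off, so I fit its edges.

```bash
python3 - <<'E'
from h import *
from cell import ctrl
s=ctrl.observe();M=R.from_rotvec(s['orientation']).as_matrix();print('close dir',np.degrees(np.arctan2(M[1,1],M[0,1])),'tool z',M[:,2].round(4),s['tcp_pos'].round(4))
im=cv2.imread('pics/side7.png').astype(float)
g=im[:,:,2]  # red
rz=R.from_euler('z',-13.5,degrees=True).as_matrix();c=np.array([.488,-.341,.1])
def sub(row,a,b,rise):
    l=np.interp(np.arange(a,b,.05),np.arange(640),g[row]);t=(l.min()+l.max())/2
    i=np.argmax(l>t) if rise else np.argmax(l<t);return a+.05*i
def fit(rows,a,b,rise):
    x=[sub(r,a,b,rise) for r in rows];return np.polyfit(rows,x,1),np.std(x-np.polyval(np.polyfit(rows,x,1),rows))
def edge(lo,n=2):
    p=proj('side',c+(rz@np.array(lo).T).T);return p
rows=np.arange(371,386)
for nm,a,b,ri,sx in(('L',330,340,1,-1),('R',343,353,0,1)):
    (m,k),e=fit(rows,a,b,ri);p=edge([[sx*.011,-.018,.03],[sx*.011,.018,.03]])
    mp=(p[1,0]-p[0,0])/(p[1,1]-p[0,1]);print('cell',nm,'slope',m,'pred',mp,'x@378',m*378+k,'pred',p[0,0]+mp*(378-p[0,1]),e)
rows=np.arange(413,428)
for nm,a,b,ri,sx in(('L',316,330,1,-1),('R',346,360,0,1)):
    (m,k),e=fit(rows,a,b,ri);p=edge([[sx*.022,-.091,.025],[sx*.022,-.055,.025]])
    mp=(p[1,0]-p[0,0])/(p[1,1]-p[0,1]);print('head',nm,'slope',m,'pred',mp,'x@420',m*420+k,'pred',p[0,0]+mp*(420-p[0,1]),e)
p=edge([[0,-.018,.03]]);r=edge([[.001,-.018,.03]]);print('px/mm',r-p)
# lens-axis: slopes vs yaw
for yw in(-15.5,-11.5):
    rz=R.from_euler('z',yw,degrees=True).as_matrix();p=edge([[-.011,-.018,.03],[-.011,.018,.03]]);print(yw,(p[1,0]-p[0,0])/(p[1,1]-p[0,1]))
E
```

```text
close dir -13.499574080780496 tool z [ 8.e-04 -6.e-04 -1.e+00] [ 0.4883 -0.3412  0.0905]
cell L slope -0.339999999999995 pred -0.13251029964112976 x@378 332.87333333333333 pred 332.6811629470634 0.8442485152818135
cell R slope -0.05035714285714273 pred -0.10429687340572427 x@378 348.36333333333346 pred 347.6951026849407 0.22394904465788054
head L slope -0.1182142857142834 pred -0.1461624454758944 x@420 322.0099999999999 pred 319.2772710056464 0.1397872533190325
head R slope -0.09607142857141915 pred -0.09016439779869691 x@420 352.9799999999998 pred 351.428877505666 0.1750578135795177
px/mm [[0.68404311 0.0724106 ]]
-15.5 -0.17984569007618487
-11.5 -0.08564940519260228
```

Cell and beam agree to about 2 mm and 1°. I make a 1 mm correction in x, let it settle and hand in.

```bash
python3 - <<'E'
from h import *
from cell import ctrl,job_done
ctrl.servo_line((.4888,-.3410,.090),down(-13.3),rate=.02)
ctrl.sleep(.5)
s=ctrl.observe();print(s['time_s'],s['tcp_pos'],s['grip_width'],s['finger_force'])
print(job_done())
E
```

```text
30.7333 [ 0.48876324 -0.3409752   0.08996415] 0.021624947944054073 30.689624547958374
the job is handed in; nothing more can be done
None
```

The job is handed in at 30.7 s: the cover hangs level on the grey hook stand, and the cell is held by its frosted faces in the beam gauge, centred to about 2 mm, with its yaw unconfirmed (one edge fit read about 2° off).

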